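# Load the bracket and meter into the kit's foam insert

### The job

Pack the service kit: put the L-shaped aluminium bracket lying on the bench into its matching L-shaped cutout in the foam insert and press it fully home, and also press home the handheld meter that sits half-way in its own cutout. Both must end level and with their tops flush with the foam; leave the other things on the bench where they are.

Things in the scene. Friction and masses are not known exactly. Their poses are not given: they have to be found in the camera images.
- insert: Dark grey foam block 200 x 300 mm (x, y), 45 mm high, in a grey frame 7 mm wide and as high, fixed to the bench. Origin: centre of its underside; z up; flat top at z = 45 mm. Three cutouts with blue-grey beds: an L for the bracket (-y side), the meter's (+y side), and between them an empty straight slot 120 x 26 mm, not used.
- bracket_home (a point): Point in the L cutout, axes as insert: where the bracket's origin is when fully home, its axes along the insert's. 26 mm below the foam top, under the middle of the L's long arm, which runs along x; the short arm leaves its +x end towards +y. The cutout is 3 mm wider than the bracket on every side.
- bracket_bed: Blue-grey L-shaped foam bed in the L cutout. Origin: its top face, above bracket_home. It starts 10 mm below the foam top, so a bracket laid in stands 16 mm proud. It carries the bracket's weight, yields to about 10 N or more of load, sinks level 16 mm to a hard stop and does not spring back.
- meter_home (a point): Point in the meter's cutout, axes as insert: where the meter's origin is when fully home, 36 mm below the foam top. The meter's bed is like the bracket's: it starts 16 mm higher, yields to about 10 N or more of load, sinks level 16 mm to a hard stop and does not spring back.
- bracket: Loose solid L-shaped aluminium bracket, about 0.3 kg, 26 mm thick, flat on the bench right of the insert seen from the robot, yaw within 0.8 rad of 0. Origin: underside, middle of the long arm (x -60 to 60, y -17 to 17 mm). The short arm (x 26 to 60 mm) leaves the +x end and runs to y = +68 mm. Centre of mass at x 13, y 13 mm. z up.
- meter: Loose beige handheld meter, about 0.35 kg, 150 mm long (x -75 to 75), 36 mm thick, 76 mm wide over the screen end (x 10 to 75 mm), 58 mm over the rest, flat dial. Origin: middle of its underside; flat top at z = 36 mm. Starts straight in its cutout, standing 16 mm proud of the foam.
- screwdriver: Black-handled screwdriver 190 mm long lying on the bench to the left of the insert seen from the robot; a bystander. Origin: under the middle of its length, at bench height.
- solder_spool: Grey spool 60 mm across and 40 mm high, standing on the far side of the bench; a bystander. Origin: centre of its underside.
- parts_tray: Clear open parts tray 100 x 150 mm, 35 mm high, on the far right of the bench; a bystander. Origin: centre of its underside.
Things that resemble listed ones, but are neither listed nor needed, are in the scene too. What is shaped like the meter but red or turquoise is not meant.

How it is judged:
By the outcome, as a careful person would: the job done as asked, in the order asked, and still so for the second after the job is handed in, with the robot touching nothing.
It also fails if it takes over 58 s, if anything falls off the work surface, if the arm or the gripper's body presses on something with over 40 N, if the wrist force passes 120 N, or if a joint passes its speed limit or range.

### The arm

A 6-joint arm with a two-finger parallel gripper is mounted at the origin on the work surface. World frame = base frame: x ahead of the robot, y to its left, z up, the work surface at z = 0. Lengths are in m, angles in rad, forces in N, time in s.
With the tool pointing down it reaches from about 0.275 to 0.825 m from the base axis. Payload 4.9 kg.
Tool frame: the origin (TCP) lies on the centre line of the jaws, within the pads' length; the fingertips stand 11 mm ahead of it and the grasp point (between the pads) lies 8 mm behind it; z points along the fingers, y is the direction in which the jaws open and shut (so a half turn about z gives the same grasp; the last joint's range is limited). The gripper opens to 85 mm and grips with 20 to 120 N. Pads are 22 mm wide; open, the fingers measure 114 mm over their backs; the gripper's body (76 mm by 85 mm) begins 54 mm behind the grasp point. The pads swing forward as they close: fully open they stand 13 mm farther back than shut.
Start: joints at [-1.276, 0.326, -0.193, 1.052, 0, 1.437], TCP at [0.229, -0.5, 0.242] pointing down, gripper open.
Joint ranges: [-2.65, 2.65], [-0.97, 1.79], [-1.3, 1.35], [-1.93, 2.1], [-1.47, 1.37], [-3.14, 3.14]. Speed limits (rad/s): [2.57, 2.57, 3.14, 3.14, 3.14, 3.14].

### API

Orientations are given as a unit quaternion [w, x, y, z].
In Python, from plant import readout, viewer, order gives the robot as it stands.
- The arm moves only by the tool servo_tool, never from a script. Its argument "commands" is a list of rows, each a list of 3 entries, a list of its own where there are three numbers: the opening, from 0 (shut) to 1 (fully open), then the shift along the tool's x, y, z in units of 600 mm (1.0 is 600 mm), then the turn about the tool's z in units of 30 degrees (1.0 is 30 degrees). In form: [[grip, [dx, dy, dz], turn], ...]. A call has 1 to 8 rows; each row is the pose to reach, as a shift and turn from the pose commanded when the call began, along the tool's axes at that moment; what a row does not reach only later rows make up. A row lasts 1/12 s, in which the tool goes at most 41.7 mm and 7.16 degrees, less where a joint would pass 70% of its speed; a pose out of reach is approached as far as the arm can. A call with a number of a shift or a turn outside -1 to 1 is refused whole. A call with a gripper value outside its range is refused whole. The fingers move at their own pace and stop on an object; "newtons" is the grip in N (left out, the last holds). Time passes only in rows, so rows that repeat a pose let the fingers close. It gives the time, the measured TCP pose, the force and the opening at its end, in the units of the state.
- readout.state(): the state, without advancing time (a new reading comes with each control period).
- viewer.get_image(name): name is "scene" or "top" or "wrist"; returns (picture, depth): 420x560x3 uint8, red, green, blue; 420x560 float32, m along the optical axis (not along the pixel's ray), 0 where there is no reading.
- viewer.camera_model(name): a dict with "intrinsics" (3x3 intrinsics, pixels), "k1" (the pictures are not rectified: a ray, as slopes to the right and down, at radius r is drawn at 1 + k1 r^2 times it, then the intrinsics apply), "rvec" (rotation vector, rad) and "tvec" (3), from world to camera coordinates, as OpenCV has them. Camera axes: x right, y down, z forward; pixel columns grow to the right and rows downward; lengths in m; the calibration is good to about 2 mm. A picture is of the moment at which its call begins: read the wrist's pose just before it. camera_model takes no time and is no camera call; for the wrist camera it gives the pose at the moment of the call.
- order.sign_off(): hands the job in, once; it reports no verdict.
The state is a dict: "t": time; "joint_positions": joint angles; "dq": joint speeds; "joint_efforts": joint torques, N m; "eef_pos": TCP position; "tool_rot": TCP orientation; "wrist_force": force on the tool from outside, world axes, zero at the start; "moment": the same for the moment, N m; "gripper_width": finger opening in m.
Only numpy, scipy, OpenCV 4.12 (cv2) and the standard library are available. Lean on these libraries where they do the work, as an engineer would, in place of code of your own. Each camera call takes 0.05 s, during which the arm holds its last target.

## Working session

There is one attempt and no reset: what is moved stays moved. The work goes in short steps, Python scripts to look and compute and a tool call to move; the robot and the scene stay as the last step left them, time stands still between calls to the robot, and variables do not carry over. Pictures are saved under pics/ and viewed, and the job is handed in when it is done.

Besides the shell and the picture viewer there is one more tool, called as a command line: name --argument value ..., lists and objects as JSON in quotes. servo_tool: Moves the arm, as the interface text tells. Shifts and turns lie within -1 to 1; 1 stands for 600 mm of shift or 30 degrees of turn. Its arguments: {"type":"object","properties":{"commands":{"type":"array"},"newtons":{"type":"number"}},"required":["commands"]}

```bash
ls; mkdir -p pics; python3 - <<'E'
from plant import readout, viewer, order
import cv2,numpy as np
s=readout.state();print(s)
for n in ("scene","top"):
    p,d=viewer.get_image(n);cv2.imwrite(f"pics/{n}0.png",p[:,:,::-1]);np.savez(f"pics/{n}0.npz",p=p,d=d)
    print(n,viewer.camera_model(n))
E
```

```text
pics
{'t': 0.0, 'joint_positions': array([-1.27619758e+00,  3.26948529e-01, -1.93573471e-01,  1.05197691e+00,
       -7.01855073e-06,  1.43660568e+00]), 'dq': array([-2.29305131e-05, -3.42076363e-04, -1.07231165e-03, -6.17933422e-04,
       -1.80208634e-04, -1.19847967e-03]), 'joint_efforts': array([ 7.69863564e-04, -4.43401444e+01,  2.62438470e+01,  1.55103381e-02,
       -1.51598329e-04, -1.91807914e-05]), 'eef_pos': array([ 0.22852613, -0.49967295,  0.24150322]), 'tool_rot': array([-8.48272524e-04,  9.77105001e-01,  2.12755946e-01, -7.17017401e-05]), 'wrist_force': array([-0.119147  ,  0.62311434, -1.19642104]), 'moment': array([-0.00934321, -0.02645027, -0.00806395]), 'gripper_width': 0.08528620298542221}
scene {'intrinsics': array([[384.1708782 ,   0.        , 275.50951358],
       [  0.        , 384.1708782 , 210.64553182],
       [  0.        ,   0.        ,   1.        ]]), 'k1': -0.09401467224727364, 'rvec': array([ 2.10187232,  1.59067901, -0.47984942]), 'tvec': array([-0.22123279, -0.40973757,  1.24243716])}
top {'intrinsics': array([[382.88342566,   0.        , 270.71288348],
       [  0.        , 382.88342566, 207.27395201],
       [  0.        ,   0.        ,   1.        ]]), 'k1': -0.012211704551050867, 'rvec': array([ 2.20193577, -2.19746593,  0.07982507]), 'tvec': array([0.03168028, 0.56710813, 1.08402537])}
```

View pics/scene0.png

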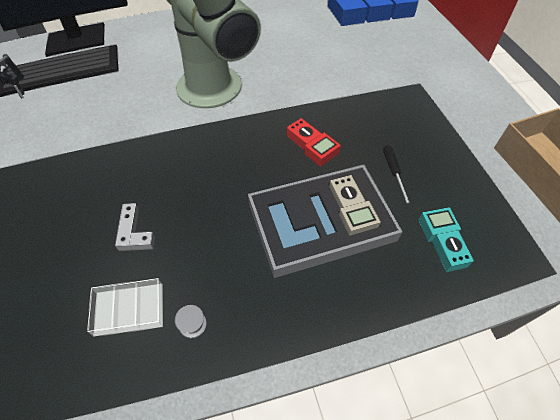

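View pics/top0.png

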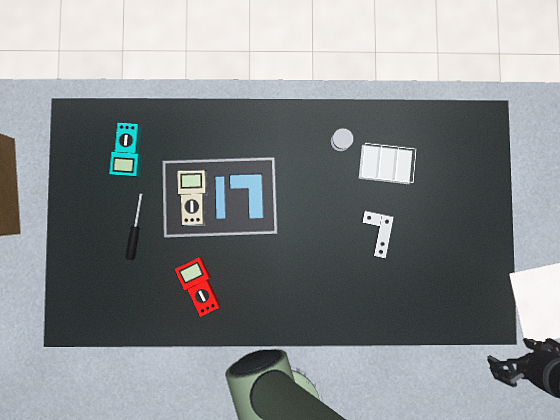

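The top view shows the bracket at about (380,232), and the insert spanning (163,158) to (277,237). The L cutout is at (247,195), with its short arm at the +x end pointing to +y. The beige meter in the insert is at (191,198). The meter-like things are beige (191,198), red (197,287) and turquoise (124,150). Only the beige one fits, because it is beige and sits in the cutout.

```bash
cat > h.py <<'E'
import numpy as np,cv2
def cam(m): 
    R,_=cv2.Rodrigues(np.array(m['rvec'])); return m['intrinsics'],np.array([m['k1'],0,0,0,0.]),R,np.array(m['tvec'])
def ray(m,uv,z):
    K,D,R,t=cam(m); uv=np.array(uv,float).reshape(-1,1,2)
    n=cv2.undistortPoints(uv,K,D).reshape(-1,2)
    d=np.c_[n,np.ones(len(n))]@R; c=-R.T@t
    return c+d*((z-c[2])/d[:,2])[:,None]
def proj(m,X):
    return cv2.projectPoints(np.array(X,float).reshape(-1,1,3),np.array(m['rvec']),np.array(m['tvec']),m['intrinsics'],np.array([m['k1'],0,0,0,0.]))[0].reshape(-1,2)
def pts3(m,d):
    v,u=np.nonzero(d>0);K,D,R,t=cam(m)
    n=cv2.undistortPoints(np.c_[u,v].astype(float).reshape(-1,1,2),K,D).reshape(-1,2)
    P=np.zeros(d.shape+(3,))*np.nan
    P[v,u]=(np.c_[n,np.ones(len(n))]*d[v,u][:,None]-t)@R
    return P
E
python3 - <<'E'
from h import *
from plant import viewer
m=viewer.camera_model('top');f=np.load('pics/top0.npz');p,d=f['p'],f['d']
P=pts3(m,d)
def med(r0,r1,c0,c1):return np.nanmedian(P[r0:r1,c0:c1,2])
print('z mat',med(290,310,260,300),'bracket',med(215,218,384,388),'meter',med(205,208,182,186),'foam',med(225,232,240,260),'bed',med(200,215,254,260))
hsv=cv2.cvtColor(p,cv2.COLOR_RGB2HSV)
def big(mask,box):
    k=np.zeros_like(mask);r0,r1,c0,c1=box;k[r0:r1,c0:c1]=mask[r0:r1,c0:c1]
    c,_=cv2.findContours(k,cv2.RETR_EXTERNAL,cv2.CHAIN_APPROX_NONE);return max(c,key=cv2.contourArea)
br=((hsv[:,:,2]>120)&(hsv[:,:,1]<60)).astype(np.uint8)
def show(n,c,z,e):
    a=cv2.approxPolyDP(c,e,True).reshape(-1,2)
    print(n,a.tolist());print(np.round(ray(m,a,z)[:,:2],4).tolist())
show('bracket',big(br,(200,270,350,405)),.026,3)
show('frame',big((hsv[:,:,2]>110).astype(np.uint8),(150,245,155,285)),.045,4)
bl=((hsv[:,:,0]>90)&(hsv[:,:,0]<125)&(hsv[:,:,1]>70)&(hsv[:,:,2]>90)).astype(np.uint8)
show('L',big(bl,(165,225,229,270)),.035,3)
show('slot',big(bl,(165,225,212,226)),.035,3)
show('meter',big(((hsv[:,:,0]<35)&(hsv[:,:,2]>140)).astype(np.uint8),(160,235,172,212)),.061,3)
c=cv2.resize(np.hstack([p[150:245,155:285],p[180:275,330:420]]),None,fx=3.5,fy=3.5,interpolation=cv2.INTER_CUBIC);cv2.imwrite('pics/crop0.png',c[:,:,::-1])
E
```

```text
z mat 0.0011458833824184672 bracket 0.02548194968356731 meter 0.061261819998890084 foam 0.045252634058813676 bed 0.035015589110132014
bracket [[365, 211], [363, 222], [380, 226], [374, 255], [385, 257], [393, 217]]
[[0.5565, -0.2366], [0.525, -0.2304], [0.5137, -0.2791], [0.4314, -0.2607], [0.4257, -0.2921], [0.5395, -0.3169]]
frame [[274, 158], [162, 161], [164, 236], [276, 233]]
[[0.7045, 0.0242], [0.6948, 0.3387], [0.4848, 0.3294], [0.4936, 0.0184]]
L [[230, 175], [230, 188], [248, 188], [249, 217], [262, 217], [261, 175]]
[[0.6573, 0.1486], [0.6203, 0.1483], [0.6204, 0.0975], [0.5384, 0.0942], [0.5384, 0.0576], [0.6576, 0.0608]]
slot [[216, 176], [216, 218], [224, 218], [224, 177]]
[[0.6543, 0.1882], [0.5353, 0.187], [0.5354, 0.1645], [0.6515, 0.1655]]
meter [[203, 170], [177, 172], [178, 193], [185, 194], [181, 195], [182, 224], [202, 223], [199, 193], [204, 192]]
[[0.6672, 0.2209], [0.6614, 0.2925], [0.6032, 0.2888], [0.6005, 0.2696], [0.5977, 0.2805], [0.5179, 0.2766], [0.5208, 0.2219], [0.6034, 0.2311], [0.6062, 0.2174]]
```

View pics/crop0.png

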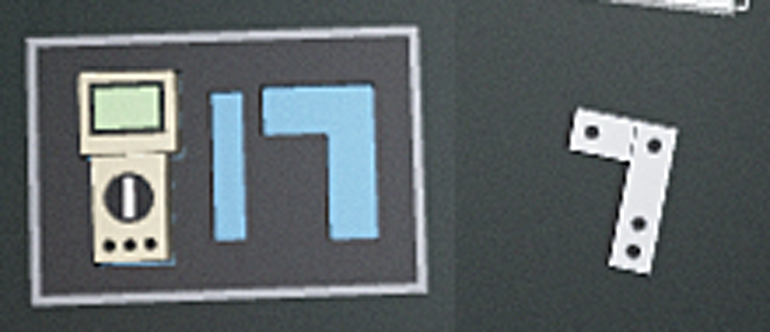

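```bash
cat >> h.py <<'E'
from scipy.spatial.transform import Rotation as Ro
def tr(s):
    q=s['tool_rot'];return Ro.from_quat([q[1],q[2],q[3],q[0]]).as_matrix()
def go(x,y,z,yaw=None):
    from plant import readout
    s=readout.state();R=tr(s);d=R.T@(np.array([x,y,z])-s['eef_pos'])/0.6
    cy=np.arctan2(R[1,0],R[0,0]);
    print('t',round(s['t'],2),'pos',s['eef_pos'].round(4),'yaw',round(cy,4),'F',s['wrist_force'].round(1),'q6',round(s['joint_positions'][5],2))
    print('shift',d.round(4),end=' ')
    if yaw is not None: print('turn',np.round(-np.degrees((yaw-cy+np.pi)%(2*np.pi)-np.pi)/30,4))
E
python3 -c "
from h import *
from plant import viewer
go(.485,-.289,.25,2.93)
m=viewer.camera_model('wrist');K,D,R,t=cam(m);print(K,D,'C',-R.T@t,'axis',R[2],'right',R[0])"
```

```text
t 0.1 pos [ 0.2285 -0.4997  0.2416] yaw 0.4288 F [-0.2 -0.  -1. ] q6 1.44
shift [ 0.5348 -0.1417 -0.0137] turn -4.777
[[308.54453335   0.         282.07483686]
 [  0.         308.54453335 205.43852377]
 [  0.           0.           1.        ]] [-0.01055298  0.          0.          0.          0.        ] C [ 0.30167303 -0.46732928  0.37287236] axis [-0.27955616 -0.12728397 -0.95165495] right [ 4.15503291e-01 -9.09591587e-01 -3.99386405e-04]
```

servo_tool --commands '[[1,[0.535,-0.142,0.03],-1],[1,[0.535,-0.142,0.03],-1],[1,[0.535,-0.142,0.03],-1],[1,[0.535,-0.142,0.03],-1],[1,[0.535,-0.142,0.03],-1],[1,[0.535,-0.142,0.03],-1],[1,[0.535,-0.142,0.03],-1],[1,[0.535,-0.142,0.03],-1]]'

```text
t: 0.77
eef_pos: [0.4864, -0.2874, 0.2239]
tool_rot: [-0.0, 0.889, 0.458, -0.0]
wrist_force: [0.4, -1.1, -0.2]
gripper_width: 0.0853
```

servo_tool --commands '[[1,[0,0,0],-1],[1,[0,0,0],-1],[1,[0,0,0],-1],[1,[0,0,0],-1],[1,[0,0,0],-1]]'

```text
t: 1.18
eef_pos: [0.4851, -0.2888, 0.2238]
tool_rot: [-0.001, 0.739, 0.674, -0.0]
wrist_force: [0.8, -0.4, -0.7]
gripper_width: 0.0857
```

servo_tool --commands '[[1,[0,0,0],-1],[1,[0,0,0],-1],[1,[0,0,0],-1],[1,[0,0,0],-1],[1,[0,0,0],-1]]'

```text
t: 1.6
eef_pos: [0.4849, -0.2892, 0.224]
tool_rot: [-0.0, 0.54, 0.842, 0.0]
wrist_force: [0.9, 0.2, -0.6]
gripper_width: 0.0855
```

servo_tool --commands '[[1,[0,0,0],-1],[1,[0,0,0],-1],[1,[0,0,0],-1],[1,[0,0,0],-1],[1,[0,0,0],-1]]'

```text
t: 2.02
eef_pos: [0.485, -0.2893, 0.2241]
tool_rot: [-0.0, 0.305, 0.952, 0.0]
wrist_force: [0.4, 0.3, 0.4]
gripper_width: 0.0859
```

```bash
python3 -c "
from h import *
go(.45,-.289,.20,2.93)"
```

```text
t 2.02 pos [ 0.485  -0.2893  0.2241] yaw 2.5224 F [0.4 0.3 0.4] q6 -0.05
shift [ 0.0478 -0.0335  0.0402] turn -0.7785
```

servo_tool --commands '[[1,[0,0,0.04],-0.78],[1,[0,0,0.04],-0.78],[1,[0,0,0.04],-0.78],[1,[0,0,0.04],-0.78],[1,[0,0,0.04],-0.78]]'

```text
t: 2.43
eef_pos: [0.485, -0.2893, 0.2]
tool_rot: [-0.0, 0.107, 0.994, 0.0]
wrist_force: [0.1, 0.5, -0.6]
gripper_width: 0.0851
```

```bash
cat > wl.py <<'E'
from h import *
from plant import viewer,readout
import sys
def shot(n):
    m=viewer.camera_model('wrist');p,d=viewer.get_image('wrist');np.savez(f'pics/{n}.npz',p=p,d=d,m=np.array(m,dtype=object));cv2.imwrite(f'pics/{n}.png',p[:,:,::-1]);return m,p,d
if __name__=='__main__': shot(sys.argv[1])
E
python3 wl.py w1
```

```text
(no output)
```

View pics/w1.png

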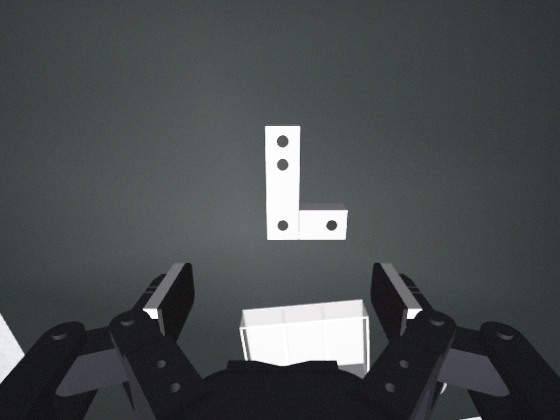

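The wrist view shows the bracket's top face from (266,126) to (347,240). Its side faces are visibly darker, so they can be masked out.

```bash
cat > br.py <<'E'
from h import *
LB=np.array([[-60,-17],[60,-17],[60,68],[26,68],[26,17],[-60,17]])/1000.
def fit(P,M):
    # try all cyclic orders, rigid fit
    best=None
    for Q in (P,P[::-1]):
        for k in range(len(P)):
            A=np.roll(Q,k,0);a=A-A.mean(0);b=M-M.mean(0)
            th=np.arctan2((b[:,0]*a[:,1]-b[:,1]*a[:,0]).sum(),(a*b).sum())
            R=np.array([[np.cos(th),-np.sin(th)],[np.sin(th),np.cos(th)]])
            o=A.mean(0)-R@M.mean(0);e=A-(M@R.T+o)
            if best is None or (e**2).sum()<best[3]: best=(o,th,e,(e**2).sum())
    return best
def subpix(c,eps):
    a=cv2.approxPolyDP(c,eps,True).reshape(-1,2);c=c.reshape(-1,2).astype(float);n=len(a);L=[]
    idx=[int(np.argmin(np.abs(c-q).sum(1))) for q in a]
    for i in range(n):
        j,k=idx[i],idx[(i+1)%n];seg=c[j:k] if k>j else np.r_[c[j:],c[:k]]
        q=max(2,len(seg)//8);seg=seg[q:-q]
        vx,vy,x,y=cv2.fitLine(seg.astype(np.float32),cv2.DIST_HUBER,0,.01,.01).ravel();L.append((vx,vy,x,y))
    out=[]
    for i in range(n):
        A,B=L[i-1],L[i];t=np.linalg.solve([[A[0],-B[0]],[A[1],-B[1]]],[B[2]-A[2],B[3]-A[3]])[0]
        out.append((A[2]+t*A[0],A[3]+t*A[1]))
    return np.array(out)
E
python3 - <<'E'
from br import *
f=np.load('pics/w1.npz',allow_pickle=True);p=f['p'];m=f['m'].item()
g=cv2.cvtColor(p,cv2.COLOR_RGB2GRAY)
P3=pts3(m,f['d']);print('z',np.nanmedian(P3[190:200,275:290,2]),np.nanmedian(P3[60:90,250:300,2]), g[207,320],g[190,272],g[205,310])
k=(g>180).astype(np.uint8);kk=np.zeros_like(k);kk[110:250,250:365]=k[110:250,250:365]
kk=cv2.morphologyEx(kk,cv2.MORPH_CLOSE,np.ones((5,5)))
c=max(cv2.findContours(kk,cv2.RETR_EXTERNAL,cv2.CHAIN_APPROX_NONE)[0],key=cv2.contourArea)
q=subpix(c,4);print(q.round(1).tolist())
b=fit(ray(m,q,.026)[:,:2],LB);print('origin',b[0].round(4),'yaw',b[1],'\nerr mm',(b[2]*1e3).round(1).tolist())
c_,s_=np.cos(b[1]),np.sin(b[1]);o=b[0]
print('grasp',(o+np.array([[c_,-s_],[s_,c_]])@[.005,0]).round(4))
go(*(o+np.array([[c_,-s_],[s_,c_]])@[.005,0]),.06,b[1]+np.pi)
E
```

```text
z 0.025776567017714122 0.0007970589883360827 101 253 103
[[264.5, 126.0], [267.20001220703125, 239.0], [344.79998779296875, 239.0], [346.5, 210.0], [297.70001220703125, 210.0], [299.6000061035156, 126.0]]
origin [ 0.4855 -0.2896] yaw -0.21219518562927736 
err mm [[0.8, 0.2], [-0.7, 1.2], [-0.8, -0.2], [0.0, -0.6], [-0.1, -0.6], [0.8, -0.1]]
grasp [ 0.4904 -0.2906]
t 2.48 pos [ 0.4851 -0.2893  0.2001] yaw 2.9268 F [0.6 0.3 0.4] q6 -0.45
shift [-0.0091 -0.0004  0.2335] turn -0.0049
```

servo_tool --commands '[[1,[-0.009,0,0.1],0],[1,[-0.009,0,0.2],0],[1,[-0.009,0,0.25],0],[1,[-0.009,0,0.28],0],[1,[-0.009,0,0.295],0],[1,[-0.009,0,0.295],0],[0,[-0.009,0,0.295],0],[0,[-0.009,0,0.295],0]]' --newtons 40

```text
t: 3.15
eef_pos: [0.4922, -0.2918, 0.0258]
tool_rot: [0.002, 0.105, 0.994, -0.001]
wrist_force: [-0.5, 0.1, 1.1]
gripper_width: 0.0641
```

servo_tool --commands '[[0,[0,0,0],0],[0,[0,0,0],0],[0,[0,0,0],0],[0,[0,0,0],0],[0,[0,0,0],0],[0,[0,0,0],0]]'

```text
t: 3.65
eef_pos: [0.4919, -0.2914, 0.0256]
tool_rot: [0.002, 0.105, 0.994, -0.001]
wrist_force: [-1.5, 0.7, 6.8]
gripper_width: 0.0327
```

```bash
python3 wl.py w2; python3 -c "
from h import *
from plant import readout,viewer
s=readout.state();print(s['eef_pos'],s['wrist_force'],s['moment'],s['joint_positions'])
p,d=viewer.get_image('scene');cv2.imwrite('pics/s2.png',cv2.resize(p[170:290,80:220],None,fx=5,fy=5)[:,:,::-1])"
```

```text
[ 0.49189961 -0.29137125  0.02560878] [-0.28131834  0.70123352  6.83340359] [0.17001364 0.09851432 0.01383208] [-6.63946476e-01  5.92322998e-01 -3.92166979e-01  5.82374463e-01
  1.67330380e-04 -4.53801284e-01]
```

View pics/w2.png

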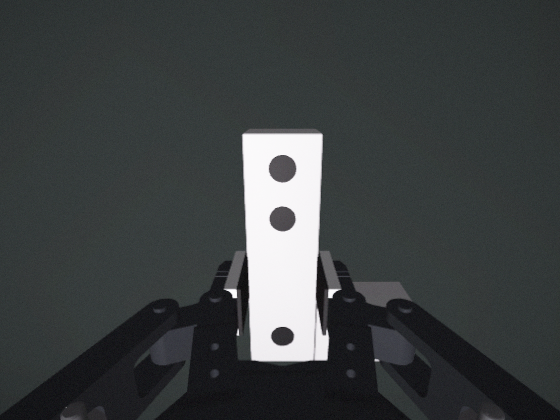

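View pics/s2.png

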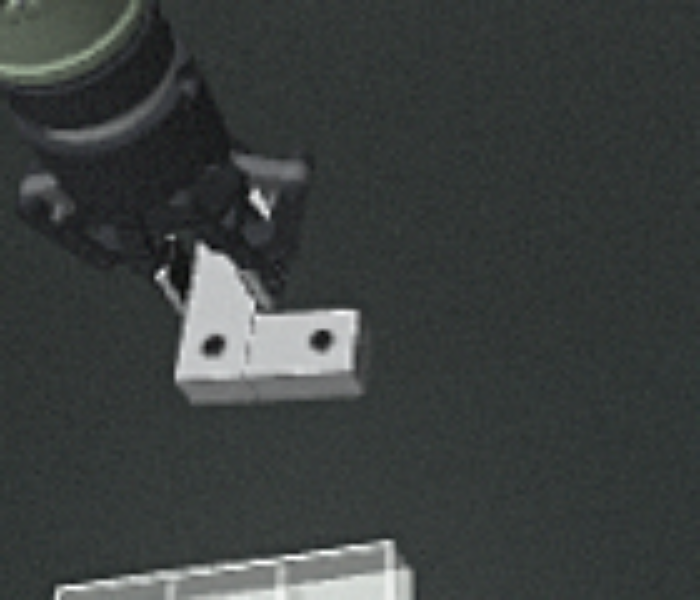

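servo_tool --commands '[[0,[0,0,-0.02],0],[0,[0,0,-0.06],0],[0,[0,0,-0.12],0],[0,[0,0,-0.18],0],[0,[0,0,-0.24],0],[0,[0,0,-0.3],0],[0,[0,0,-0.3],0]]'

```text
t: 4.33
eef_pos: [0.4938, -0.2929, 0.2117]
tool_rot: [0.005, 0.105, 0.994, -0.003]
wrist_force: [1.1, -1.2, -2.3]
gripper_width: 0.0328
```

```bash
python3 - <<'E'
from br import *
from plant import viewer
m=viewer.camera_model('top');f=np.load('pics/top0.npz');p=f['p']
hsv=cv2.cvtColor(p,cv2.COLOR_RGB2HSV)
k=np.zeros((420,560),np.uint8);k[150:245,155:285]=(hsv[:,:,2]>110)[150:245,155:285]
c=max(cv2.findContours(k,cv2.RETR_EXTERNAL,cv2.CHAIN_APPROX_NONE)[0],key=cv2.contourArea)
q=subpix(c,4);print(q.round(1).tolist())
F=np.array([[-107,-157],[107,-157],[107,157],[-107,157]])/1000.
b=fit(ray(m,q,.045)[:,:2],F);print('insert',b[0],b[1]%np.pi,(b[2]*1e3).round(1).tolist())
bl=((hsv[:,:,0]>90)&(hsv[:,:,0]<125)&(hsv[:,:,1]>70)&(hsv[:,:,2]>90)).astype(np.uint8)
k[:]=0;k[165:225,229:270]=bl[165:225,229:270]
c=max(cv2.findContours(k,cv2.RETR_EXTERNAL,cv2.CHAIN_APPROX_NONE)[0],key=cv2.contourArea)
q=subpix(c,3);LC=np.array([[-63,-20],[63,-20],[63,71],[23,71],[23,20],[-63,20]])/1000.
b=fit(ray(m,q,.035)[:,:2],LC);print('L home',b[0],b[1],(b[2]*1e3).round(1).tolist())
b=fit(ray(m,q,.045)[:,:2],LC);print('L home',b[0],b[1],(b[2]*1e3).round(1).tolist())
go(.74,.095,.30,np.pi+.03)
E
```

```text
[[273.79998779296875, 157.0], [163.0, 160.8000030517578], [163.0, 236.6999969482422], [276.6000061035156, 232.89999389648438]]
insert [0.5948677  0.17743287] 0.0338949819733471 [[0.6, -0.2], [0.2, 0.7], [-1.1, -2.0], [0.2, 1.5]]
L home [0.60018555 0.07725416] 0.0396823802721992 [[1.1, 2.0], [-3.0, 2.8], [-1.5, -2.1], [1.2, -0.8], [1.3, 0.1], [0.8, -2.1]]
L home [0.59923223 0.07677543] 0.03968238027219932 [[1.8, 2.4], [-3.5, 3.1], [-2.0, -2.5], [1.1, -1.2], [1.2, 0.2], [1.5, -2.0]]
t 4.33 pos [ 0.4938 -0.2929  0.2117] yaw 2.9315 F [ 1.1 -1.2 -2.3] q6 -0.45
shift [-0.2682  0.717  -0.1482] turn -0.4585
```

servo_tool --commands '[[0,[-0.268,0.717,-0.148],-0.46],[0,[-0.268,0.717,-0.148],-0.46],[0,[-0.268,0.717,-0.148],-0.46],[0,[-0.268,0.717,-0.148],-0.46],[0,[-0.268,0.717,-0.148],-0.46],[0,[-0.268,0.717,-0.148],-0.46],[0,[-0.268,0.717,-0.148],-0.46],[0,[-0.268,0.717,-0.148],-0.46]]'

```text
t: 5.0
eef_pos: [0.6668, -0.0125, 0.2669]
tool_rot: [-0.0, -0.015, 1.0, -0.0]
wrist_force: [0.3, -1.3, -3.1]
gripper_width: 0.0325
```

```bash
python3 -c "
from h import *
go(.74,.095,.30,np.pi+.034)"
```

```text
t 5.0 pos [ 0.6668 -0.0125  0.2669] yaw -3.1108 F [ 0.3 -1.3 -3.1] q6 -0.16
shift [-0.1275  0.1753 -0.0552] turn -0.0062
```

servo_tool --commands '[[0,[-0.127,0.175,-0.055],0],[0,[-0.127,0.175,-0.055],0],[0,[-0.127,0.175,-0.055],0],[0,[-0.127,0.175,-0.055],0],[0,[-0.127,0.175,-0.055],0],[0,[-0.127,0.175,-0.055],0],[0,[-0.127,0.175,-0.055],0]]'

```text
t: 5.58
eef_pos: [0.7386, 0.0919, 0.2988]
tool_rot: [-0.001, -0.015, 1.0, -0.0]
wrist_force: [-0.4, 0.3, -3.1]
gripper_width: 0.0328
```

```bash
python3 wl.py w3; python3 -c "
from h import *
go(.74,.095,.30,np.pi+.034)"
```

```text
t 5.63 pos [0.7386 0.0915 0.2991] yaw -3.1122 F [-0.7 -0.6 -3.6] q6 -0.0
shift [-0.0026  0.0058 -0.0015] turn -0.0089
```

View pics/w3.png

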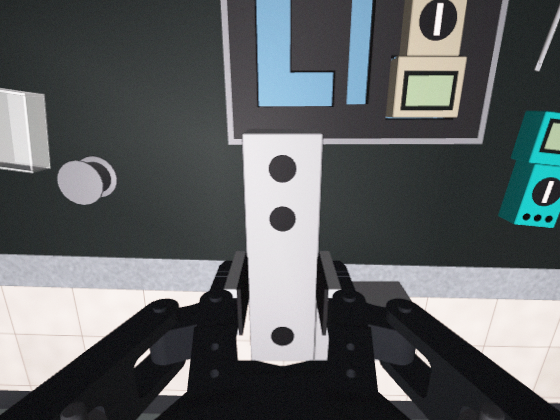

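The wrist view shows the blue L bed with its left edge at column 257, its +x edge at row 106, and its inner corner at (290,72). The insert's +x frame edge is at row 142.

```bash
cat > cut.py <<'E'
from br import *
EDG={'xp':(0,63,1),'xi':(0,23,-1),'ym':(1,-20,-1),'yi':(1,20,1),'yp':(1,71,1),'xm':(0,-63,-1)}
def edges(m,mask,yaw,guess):
    K,D,Rc,t=cam(m);C=(-Rc.T@t)[:2]
    R=np.array([[np.cos(yaw),-np.sin(yaw)],[np.sin(yaw),np.cos(yaw)]])
    c=max(cv2.findContours(mask,cv2.RETR_EXTERNAL,cv2.CHAIN_APPROX_NONE)[0],key=cv2.contourArea).reshape(-1,2).astype(float)
    h,w=mask.shape;c=c[(c[:,0]>1)&(c[:,1]>1)&(c[:,0]<w-2)&(c[:,1]<h-2)]
    # outward half-pixel: contour lies on inside pixels
    cl=(C-guess)@R*1e3
    out={}
    for n,(ax,pos,sg) in EDG.items():
        z=.035 if sg*(cl[ax]-pos)<0 else .045
        P=(ray(m,c,z)[:,:2]-guess)@R*1e3
        rng={'xp':(-15,65),'xi':(28,65),'ym':(-55,55),'yi':(-55,15),'yp':(28,58),'xm':(-14,14)}[n]
        s=(np.abs(P[:,ax]-pos)<8)&(P[:,1-ax]>rng[0])&(P[:,1-ax]<rng[1])
        if s.sum()<8: continue
        a=np.polyfit(P[s,1-ax],P[s,ax],1)
        px=np.linalg.norm(ray(m,c[:1]+[1,0],z)-ray(m,c[:1],z))*1e3
        out[n]=(round(np.median(P[s,ax])+sg*px/2-pos,2),round(a[0]*(1 if ax==1 else -1),4),z,int(s.sum()))
    return out
def blue(p):
    hsv=cv2.cvtColor(p,cv2.COLOR_RGB2HSV)
    return ((hsv[:,:,0]>90)&(hsv[:,:,0]<125)&(hsv[:,:,1]>70)&(hsv[:,:,2]>90)).astype(np.uint8)
E
python3 - <<'E'
from cut import *
from plant import viewer
g=np.array([.5995,.077]);yaw=.034
f=np.load('pics/w3.npz',allow_pickle=True);m=f['m'].item();k=blue(f['p']);k[:,340:]=0
print('wrist',edges(m,k,yaw,g))
f=np.load('pics/top0.npz');m=viewer.camera_model('top');k=blue(f['p']);k[:,:227]=0;k[:,270:]=0;k[:165]=0;k[225:]=0
print('top',edges(m,k,yaw,g))
# wrist frame +x outer edge
f=np.load('pics/w3.npz',allow_pickle=True);m=f['m'].item()
gr=cv2.cvtColor(f['p'],cv2.COLOR_RGB2GRAY).astype(int)
cols=list(range(340,475,5));rows=[]
for u in cols: rows.append(np.argmax(np.abs(np.diff(gr[141:150,u])))+141.5)
X=ray(m,np.c_[cols,rows],.045);a=np.polyfit(X[:,1],X[:,0],1);print('frame slope yaw',-a[0],np.abs(X[:,0]-np.polyval(a,X[:,1])).max())
xs=np.polyval(a,.1774);print('x at y=.1774',xs,'insert centre x',xs-.107)
E
```

```text
wrist {'xp': (np.float64(-1.37), np.float64(-0.0041), 0.035, 66), 'xi': (np.float64(0.39), np.float64(-0.0036), 0.035, 31), 'ym': (np.float64(0.28), np.float64(-0.0001), 0.035, 98), 'yi': (np.float64(-0.34), np.float64(-0.0008), 0.035, 62), 'yp': (np.float64(-0.96), np.float64(0.0026), 0.035, 27)}
top {'xp': (np.float64(-0.51), np.float64(0.0102), 0.035, 28), 'xi': (np.float64(-0.57), np.float64(0.0192), 0.045, 13), 'ym': (np.float64(0.92), np.float64(0.0047), 0.045, 39), 'yi': (np.float64(0.16), np.float64(0.0193), 0.035, 25), 'yp': (np.float64(0.48), np.float64(-0.0262), 0.035, 11), 'xm': (np.float64(0.08), np.float64(0.0108), 0.045, 10)}
frame slope yaw 0.03151766475529033 2.3258260172798195e-05
x at y=.1774 0.7027206741037237 insert centre x 0.5957206741037238
```

```bash
python3 - <<'E'
from cut import *
for n,z0 in (('w2',.026),):
    f=np.load(f'pics/{n}.npz',allow_pickle=True);m=f['m'].item();g=cv2.cvtColor(f['p'],cv2.COLOR_RGB2GRAY).astype(int)
    print([np.argmax(np.diff(g[120:145,u]))+120 for u in (255,280,310)])
    q=[]
    for r in (150,180,210,240):
        l=np.argmax(np.diff(g[r,225:265]))+225.5;rr=np.argmin(np.diff(g[r,300:340]))+300.5;q+=[[l,r],[rr,r]]
    q+=[[u,133] for u in (255,280,310)]
    X=ray(m,q,z0)[:,:2];tcp=np.array([.4919,-.2914]);y=-.2122
    R=np.array([[np.cos(y),-np.sin(y)],[np.sin(y),np.cos(y)]]);print(((X-tcp)@R*1e3).round(1).tolist())
E
python3 -c "
from h import *
h=np.array([.599,.077]);y=.0325;R=np.array([[np.cos(y),-np.sin(y)],[np.sin(y),np.cos(y)]])
t=h+R@[.0066,0];go(*t,.12,y+np.pi)"
```

```text
[np.int64(132), np.int64(132), np.int64(132)]
[[-59.7, -17.2], [-59.8, 16.9], [-46.8, -16.9], [-46.9, 16.6], [-33.0, -16.9], [-33.1, 16.7], [-18.3, -17.0], [-18.4, 16.8], [-66.7, -11.4], [-66.8, -1.0], [-66.8, 11.4]]
t 5.63 pos [0.7386 0.0915 0.2991] yaw -3.1122 F [-0.7 -0.6 -3.6] q6 -0.0
shift [ 0.2218 -0.0171  0.2989] turn -0.006
```

servo_tool --commands '[[0,[0.222,-0.017,0.2],-0.006],[0,[0.222,-0.017,0.2],-0.006],[0,[0.222,-0.017,0.25],-0.006],[0,[0.222,-0.017,0.299],-0.006],[0,[0.222,-0.017,0.299],-0.006],[0,[0.222,-0.017,0.299],-0.006],[0,[0.222,-0.017,0.299],-0.006],[0,[0.222,-0.017,0.299],-0.006]]'

```text
t: 6.3
eef_pos: [0.6054, 0.0774, 0.1202]
tool_rot: [-0.001, -0.016, 1.0, -0.0]
wrist_force: [0.5, -0.2, -2.7]
gripper_width: 0.0325
```

```bash
python3 -c "
from h import *
h=np.array([.599,.077]);y=.0325;R=np.array([[np.cos(y),-np.sin(y)],[np.sin(y),np.cos(y)]])
t=h+R@[.0066,0];go(*t,.075,y+np.pi)"
```

```text
t 6.3 pos [0.6054 0.0774 0.1202] yaw -3.1095 F [ 0.5 -0.2 -2.7] q6 -0.03
shift [-0.0005 -0.0003  0.0753] turn -0.0008
```

servo_tool --commands '[[0,[0,0,0.03],0],[0,[0,0,0.06],0],[0,[0,0,0.073],0],[0,[0,0,0.073],0]]'

```text
t: 6.63
eef_pos: [0.6075, 0.0781, 0.0766]
tool_rot: [0.0, -0.017, 1.0, -0.0]
wrist_force: [-0.2, 0.1, -2.8]
gripper_width: 0.0325
```

```bash
python3 wl.py w4; python3 -c "
from h import *
from plant import viewer
go(.6056,.0772,.06,.0325+np.pi)
p,d=viewer.get_image('scene');cv2.imwrite('pics/s4.png',cv2.resize(p[140:290,220:420],None,fx=4,fy=4)[:,:,::-1])"
```

```text
t 6.68 pos [0.6078 0.0782 0.0774] yaw -3.1081 F [-0.7 -0.2 -2.8] q6 -0.03
shift [ 0.0038 -0.0016  0.0289] turn 0.0019
```

View pics/w4.png

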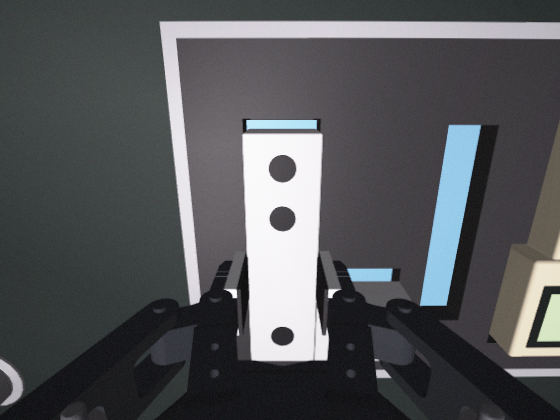

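View pics/s4.png

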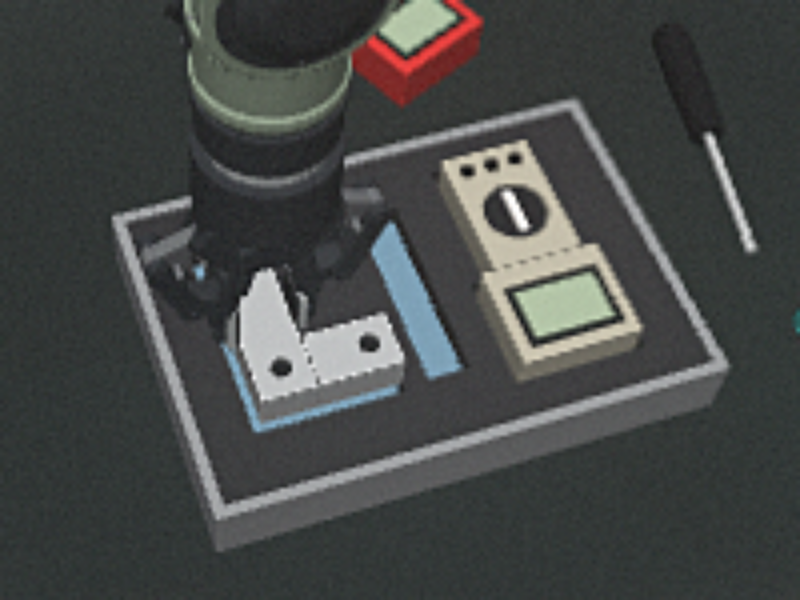

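```bash
python3 - <<'E'
from cut import *
f=np.load('pics/w4.npz',allow_pickle=True);m=f['m'].item();p=f['p']
g=cv2.cvtColor(p,cv2.COLOR_RGB2GRAY).astype(int)
print('col282 rows112-140',g[112:140,282].tolist());print('row124 cols',g[124,236:256].tolist(),g[124,310:328].tolist())
h=np.array([.599,.077]);y=.0325
R=np.array([[np.cos(y),-np.sin(y)],[np.sin(y),np.cos(y)]])
L=lambda q,z:((ray(m,q,z)[:,:2]-h)@R*1e3).round(1).tolist()
tz=.0774-.0256
# bracket top edges
q=[]
for r in (150,180,210,240):
    q+=[[np.argmax(np.diff(g[r,225:265]))+225.5,r],[np.argmin(np.diff(g[r,300:340]))+300.5,r]]
q+=[[u,133] for u in (255,280,310)];print('bracket',L(q,tz+.026))
print('rim/bed end rows', L([[282,r] for r in (118,119,120,121)],.045))
cv2.imwrite('pics/c4.png',cv2.resize(p[100:150,225:340],None,fx=6,fy=6,interpolation=cv2.INTER_CUBIC)[:,:,::-1])
E
```

```text
col282 rows112-140 [96, 98, 97, 101, 94, 97, 94, 86, 219, 219, 219, 221, 220, 220, 219, 218, 193, 94, 91, 92, 97, 164, 231, 248, 248, 248, 248, 248]
row124 cols [109, 106, 107, 108, 106, 108, 86, 22, 14, 14, 155, 224, 224, 224, 224, 224, 223, 223, 224, 223] [214, 213, 214, 215, 212, 211, 162, 29, 23, 23, 62, 89, 86, 82, 85, 83, 82, 87]
bracket [[-51.4, -16.2], [-51.4, 16.9], [-38.5, -16.3], [-38.5, 17.0], [-24.8, -16.3], [-24.8, 17.1], [-10.2, -16.4], [-10.3, 17.2], [-58.3, -10.8], [-58.3, -0.5], [-58.3, 11.9]]
rim/bed end rows [[-63.0, 0.3], [-62.5, 0.3], [-62.0, 0.3], [-61.5, 0.3]]
```

View pics/c4.png

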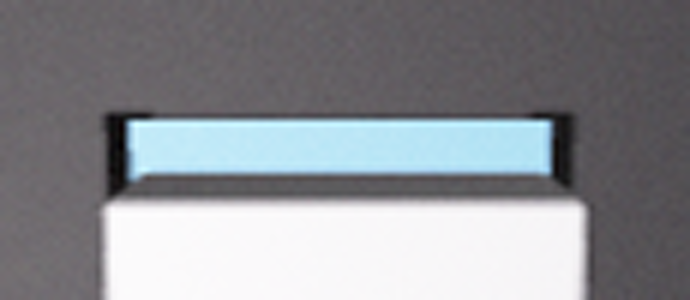

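servo_tool --commands '[[0,[0.003,-0.001,0],0],[0,[0.003,-0.001,0.008],0],[0,[0.003,-0.001,0.016],0],[0,[0.003,-0.001,0.024],0],[0,[0.003,-0.001,0.027],0],[0,[0.003,-0.001,0.027],0]]'

```text
t: 7.23
eef_pos: [0.6047, 0.0779, 0.06]
tool_rot: [-0.0, -0.017, 1.0, -0.0]
wrist_force: [-0.9, -0.5, -2.1]
gripper_width: 0.0325
```

```bash
python3 wl.py w5; python3 - <<'E'
from cut import *
go(.6056,.0772,.06,.0325+np.pi)
f=np.load('pics/w5.npz',allow_pickle=True);m=f['m'].item();p=f['p']
g=cv2.cvtColor(p,cv2.COLOR_RGB2GRAY).astype(int)
from plant import readout
tz=readout.state()['eef_pos'][2]-.0256
h=np.array([.599,.077]);y=.0325
R=np.array([[np.cos(y),-np.sin(y)],[np.sin(y),np.cos(y)]])
L=lambda q,z:((ray(m,q,z)[:,:2]-h)@R*1e3).round(1).tolist()
q=[]
for r in (150,180,210,240):
    q+=[[np.argmax(np.diff(g[r,225:265]))+225.5,r],[np.argmin(np.diff(g[r,300:340]))+300.5,r]]
q+=[[u,133] for u in (255,280,310)];print('bracket',L(q,tz+.026))
print(g[100:140,282].tolist())
cv2.imwrite('pics/c5.png',cv2.resize(p[90:400,180:420],None,fx=2.4,fy=1.9,interpolation=cv2.INTER_CUBIC)[:,:,::-1])
E
```

```text
t 7.28 pos [0.6048 0.0779 0.06  ] yaw -3.1076 F [ 1.  -1.  -3.6] q6 -0.03
shift [-0.0013 -0.0012  0.    ] turn 0.0029
bracket [[-54.0, -16.9], [-54.1, 17.3], [-41.1, -16.5], [-41.1, 16.9], [-27.3, -16.6], [-27.3, 17.0], [-12.6, -16.7], [-12.7, 17.1], [-61.0, -11.0], [-61.0, -0.7], [-61.0, 11.8]]
[95, 98, 95, 96, 98, 94, 96, 96, 98, 97, 93, 101, 97, 98, 97, 100, 96, 101, 100, 98, 100, 97, 96, 100, 95, 96, 92, 191, 192, 93, 92, 96, 96, 172, 231, 248, 249, 248, 248, 248]
```

View pics/c5.png

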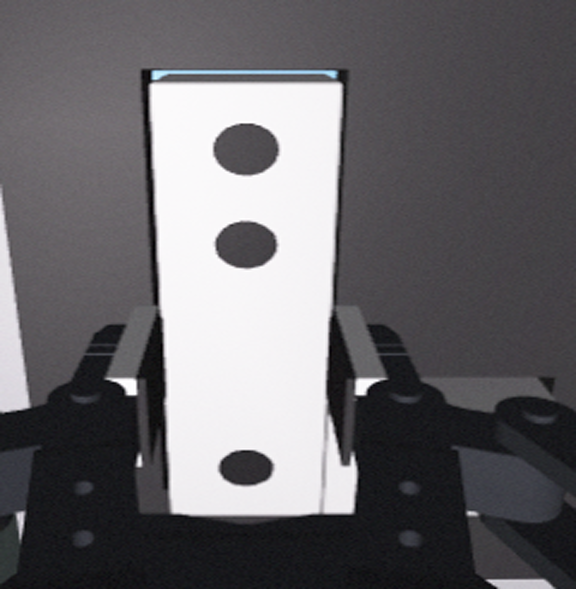

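servo_tool --commands '[[0,[-0.002,-0.0005,0.001],0],[0,[-0.002,-0.0005,0.002],0],[0,[-0.002,-0.0005,0.002],0]]'

```text
t: 7.53
eef_pos: [0.6055, 0.0778, 0.0594]
tool_rot: [-0.0, -0.017, 1.0, 0.0]
wrist_force: [-4.1, 0.4, 4.3]
gripper_width: 0.033
```

```bash
python3 -c "
from h import *
go(.6056,.0772,.06,.0325+np.pi)"
```

```text
t 7.53 pos [0.6055 0.0778 0.0594] yaw -3.1074 F [-4.1  0.4  4.3] q6 -0.03
shift [-0.0001 -0.001  -0.001 ] turn 0.0032
```

servo_tool --commands '[[1,[0,0,0],0],[1,[0,0,0],0],[1,[0,0,0],0],[1,[0,0,-0.03],0],[1,[0,0,-0.08],0],[1,[0,0,-0.14],0],[0,[0,0,-0.14],0],[0,[0,0,-0.14],0]]'

```text
t: 8.2
eef_pos: [0.6083, 0.0776, 0.1456]
tool_rot: [0.003, -0.017, 1.0, -0.0]
wrist_force: [-0.1, 0.6, -0.2]
gripper_width: 0.0637
```

servo_tool --commands '[[0,[0,0,0],0],[0,[0,0,0],0],[0,[0,0,0],0],[0,[0,0,0],0],[0,[0,0,0],0],[0,[0,0,0],0]]'

```text
t: 8.7
eef_pos: [0.6057, 0.0776, 0.1424]
tool_rot: [-0.0, -0.017, 1.0, 0.0]
wrist_force: [0.1, 0.0, 0.4]
gripper_width: 0.0001
```

```bash
python3 wl.py w6;python3 -c "
from h import *
h=np.array([.599,.077]);y=.0325;R=np.array([[np.cos(y),-np.sin(y)],[np.sin(y),np.cos(y)]])
t=h+R@[.012,.004];go(*t,.075,y+np.pi)"
```

```text
t 8.75 pos [0.6058 0.0776 0.1425] yaw -3.1076 F [ 0.2 -0.5 -0.5] q6 -0.03
shift [-0.0087  0.006   0.1125] turn 0.0029
```

View pics/w6.png

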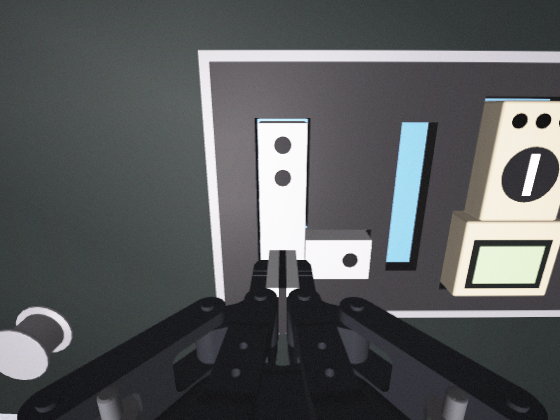

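servo_tool --commands '[[0,[-0.009,0.006,0.04],0],[0,[-0.009,0.006,0.08],0],[0,[-0.009,0.006,0.1],0],[0,[-0.009,0.006,0.11],0],[0,[-0.009,0.006,0.115],0],[0,[-0.009,0.006,0.119],0],[0,[-0.009,0.006,0.122],0]]'

```text
t: 9.33
eef_pos: [0.612, 0.0813, 0.0706]
tool_rot: [0.001, -0.017, 1.0, -0.0]
wrist_force: [-2.1, 0.6, 8.4]
gripper_width: 0.0
```

servo_tool --commands '[[0,[0,0,0.004],0],[0,[0,0,0.008],0],[0,[0,0,0.012],0],[0,[0,0,0.015],0],[0,[0,0,0.015],0]]'

```text
t: 9.75
eef_pos: [0.6119, 0.0814, 0.0622]
tool_rot: [0.001, -0.017, 1.0, -0.0]
wrist_force: [-1.3, 0.4, 3.6]
gripper_width: -0.0001
```

servo_tool --commands '[[0,[0,0,0.003],0],[0,[0,0,0.006],0],[0,[0,0,0.009],0],[0,[0,0,0.011],0],[0,[0,0,0.011],0]]'

```text
t: 10.17
eef_pos: [0.6119, 0.0814, 0.0561]
tool_rot: [0.001, -0.017, 1.0, -0.0]
wrist_force: [-3.9, -0.8, 7.9]
gripper_width: -0.0001
```

servo_tool --commands '[[0,[0,0,0.001],0],[0,[0,0,0.002],0],[0,[0,0,0.002],0],[0,[0,0,0.002],0]]'

```text
t: 10.5
eef_pos: [0.6119, 0.0814, 0.056]
tool_rot: [0.001, -0.017, 1.0, -0.0]
wrist_force: [-5.5, -0.1, 15.7]
gripper_width: 0.0003
```

servo_tool --commands '[[0,[0,0,0.002],0],[0,[0,0,0.004],0],[0,[0,0,0.004],0]]'

```text
t: 10.75
eef_pos: [0.6121, 0.0814, 0.0559]
tool_rot: [0.002, -0.017, 1.0, -0.0]
wrist_force: [-11.8, -0.5, 31.1]
gripper_width: -0.0002
```

servo_tool --commands '[[0,[0,0,-0.03],0],[0,[0,0,-0.08],0],[0,[0,0,-0.16],0],[0,[0,0,-0.2],0],[0,[0,0,-0.2],0],[0,[0,0,-0.2],0]]'

```text
t: 11.25
eef_pos: [0.6135, 0.0814, 0.1739]
tool_rot: [0.003, -0.017, 1.0, -0.0]
wrist_force: [0.8, -0.9, -0.3]
gripper_width: 0.0002
```

```bash
python3 wl.py w7;python3 - <<'E'
from h import *
from plant import viewer
f=np.load('pics/w7.npz',allow_pickle=True);P=pts3(f['m'].item(),f['d'])
np.save('pics/P7.npy',P)
p,d=viewer.get_image('top');np.savez('pics/top7.npz',p=p,d=d);T=pts3(viewer.camera_model('top'),d)
h=np.array([.599,.077]);y=.0325;R=np.array([[np.cos(y),-np.sin(y)],[np.sin(y),np.cos(y)]])
for n,Q in (('w',P),('t',T)):
    L=(Q[...,:2]-h)@R*1e3
    def md(x,yy,r=5):
        s=(np.abs(L[...,0]-x)<r)&(np.abs(L[...,1]-yy)<r)
        z=Q[...,2][s];return (round(float(np.nanmedian(z))*1e3,1),int(s.sum()))
    print(n,'long-end',md(-48,0),'mid',md(-25,0),'elbow',md(50,-5),'short end',md(45,55),'foam',md(-20,45),md(-40,-40))
E
```

```text
w long-end (45.1, 154) mid (44.8, 141) elbow (44.8, 108) short end (44.9, 110) foam (44.6, 140) (44.6, 144)
t long-end (658.6, 68) mid (644.0, 64) elbow (607.1, 21) short end (nan, 0) foam (643.9, 64) (643.3, 25)
  return np.nanmean(a, axis, out=out, keepdims=keepdims)
```

View pics/w7.png

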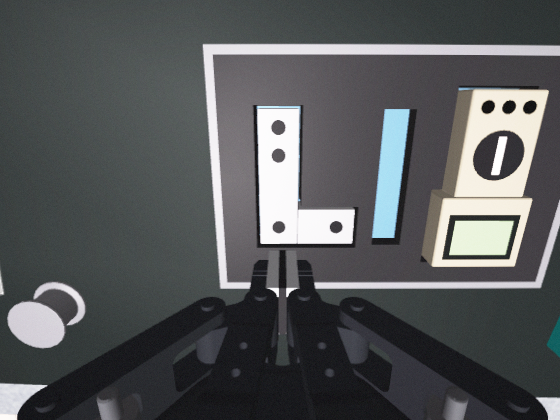

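The bracket now reads 44.8 to 45.1 mm at both ends, the elbow and the short arm, against foam at 44.6, so it is flush and level. Next is the beige meter, whose screen is at (481,237) and dial at (498,155).

```bash
python3 - <<'E'
from h import *
f=np.load('pics/w7.npz',allow_pickle=True);m=f['m'].item()
X=ray(m,[[460,89],[547,90],[440,191],[531,197],[428,265],[516,265]],.061)[:,:2];print(X.round(4).tolist())
h=np.array([.599,.077]);y=.0325;R=np.array([[np.cos(y),-np.sin(y)],[np.sin(y),np.cos(y)]])
L=((X-h)@R*1e3).round(1);print(L.tolist())
go(.592,.254,.1,y+np.pi)
E
```

```text
[[0.5204, 0.2099], [0.5185, 0.2754], [0.599, 0.2102], [0.6015, 0.2872], [0.6674, 0.2129], [0.6649, 0.2921]]
[[-74.3, 135.4], [-74.0, 200.9], [4.3, 133.1], [9.3, 210.0], [72.8, 133.6], [72.9, 212.8]]
t 11.35 pos [0.611  0.0814 0.1704] yaw -3.1076 F [-0.5 -0.  -0.7] q6 -0.02
shift [0.0219 0.2886 0.1173] turn 0.0029
```

servo_tool --commands '[[0,[0.02,0.287,0],0],[0,[0.02,0.287,0],0],[0,[0.02,0.287,0],0],[0,[0.02,0.287,0.05],0],[0,[0.02,0.287,0.1],0],[0,[0.02,0.287,0.13],0],[0,[0.02,0.287,0.14],0],[0,[0.02,0.287,0.15],0]]'

```text
t: 12.02
eef_pos: [0.5917, 0.2527, 0.078]
tool_rot: [-0.002, -0.017, 1.0, -0.001]
wrist_force: [0.4, -0.2, 0.3]
gripper_width: 0.0002
```

```bash
python3 wl.py w8;python3 -c "
from h import *
go(.5935,.2535,.056,.0325+np.pi)"
```

```text
t 12.07 pos [0.5923 0.2524 0.0782] yaw -3.108 F [-0.1  0.4 -0.4] q6 0.25
shift [-0.0022  0.0019  0.037 ] turn 0.002
```

View pics/w8.png

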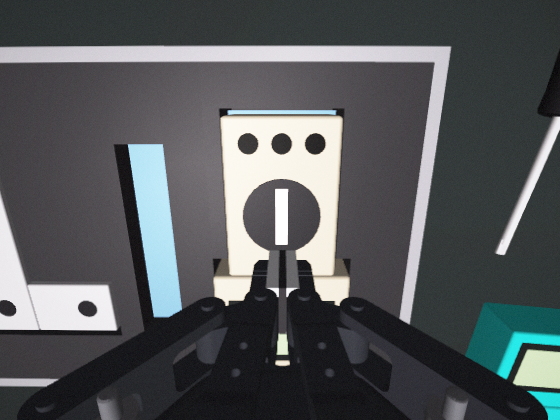

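The closed fingertips are centred laterally over the meter, just beyond the dial at about (282,255). I'll press down in steps.

servo_tool --commands '[[0,[0,0,0.005],0],[0,[0,0,0.01],0],[0,[0,0,0.014],0],[0,[0,0,0.018],0],[0,[0,0,0.022],0],[0,[0,0,0.026],0],[0,[0,0,0.028],0]]'

```text
t: 12.65
eef_pos: [0.5945, 0.2528, 0.065]
tool_rot: [0.001, -0.017, 1.0, -0.0]
wrist_force: [-0.5, -1.1, 4.7]
gripper_width: 0.0002
```

servo_tool --commands '[[0,[0,0,0.003],0],[0,[0,0,0.006],0],[0,[0,0,0.009],0],[0,[0,0,0.01],0],[0,[0,0,0.01],0]]'

```text
t: 13.07
eef_pos: [0.5944, 0.2528, 0.0588]
tool_rot: [0.001, -0.017, 1.0, -0.0]
wrist_force: [0.4, -1.4, 4.9]
gripper_width: -0.0002
```

servo_tool --commands '[[0,[0,0,0.003],0],[0,[0,0,0.005],0],[0,[0,0,0.006],0],[0,[0,0,0.007],0],[0,[0,0,0.007],0]]'

```text
t: 13.48
eef_pos: [0.5945, 0.2528, 0.056]
tool_rot: [0.001, -0.017, 1.0, -0.0]
wrist_force: [-3.1, -3.2, 14.5]
gripper_width: 0.0001
```

servo_tool --commands '[[0,[0,0,0.002],0],[0,[0,0,0.004],0],[0,[0,0,0.004],0]]'

```text
t: 13.73
eef_pos: [0.5946, 0.2529, 0.0559]
tool_rot: [0.002, -0.017, 1.0, -0.0]
wrist_force: [-8.8, -5.0, 28.9]
gripper_width: -0.0001
```

servo_tool --commands '[[0,[0,0,-0.03],0],[0,[0,0,-0.08],0],[0,[0,0,-0.16],0],[0,[0,0,-0.25],0],[0,[0,0,-0.28],0],[0,[0,0,-0.28],0],[0,[0,0,-0.28],0]]'

```text
t: 14.32
eef_pos: [0.5951, 0.2537, 0.2222]
tool_rot: [0.003, -0.017, 1.0, 0.001]
wrist_force: [-0.6, -0.4, -0.0]
gripper_width: -0.0001
```

servo_tool --commands '[[0,[0,-0.8,0],0],[0,[0,-0.8,0],0],[0,[0,-0.8,0],0],[0,[0,-0.8,0],0],[0,[0,-0.8,0],0],[0,[0,-0.8,0],0],[0,[0,-0.8,0],0],[0,[0,-0.8,0],0]]'

```text
t: 14.98
eef_pos: [0.6034, -0.0816, 0.2172]
tool_rot: [-0.001, -0.017, 1.0, 0.001]
wrist_force: [0.5, -0.2, 0.4]
gripper_width: -0.0002
```

servo_tool --commands '[[0,[0.2,-0.25,0],0],[0,[0.2,-0.25,0],0],[0,[0.2,-0.25,0],0],[0,[0.2,-0.25,0],0],[0,[0.2,-0.25,0],0],[0,[0.2,-0.25,0],0]]'

```text
t: 15.48
eef_pos: [0.4862, -0.237, 0.2173]
tool_rot: [-0.002, -0.014, 1.0, 0.0]
wrist_force: [0.2, 0.4, -0.5]
gripper_width: -0.0002
```

```bash
python3 - <<'E'
from h import *
from plant import viewer,readout
print(readout.state()['eef_pos'],readout.state()['t'])
for n in('top','scene'):
    p,d=viewer.get_image(n);T=pts3(viewer.camera_model(n),d);cv2.imwrite(f'pics/{n}9.png',p[:,:,::-1])
    h=np.array([.599,.077]);y=.0325;R=np.array([[np.cos(y),-np.sin(y)],[np.sin(y),np.cos(y)]])
    L=(T[...,:2]-h)@R*1e3
    def md(x,yy,r=5):
        s=(np.abs(L[...,0]-x)<r)&(np.abs(L[...,1]-yy)<r)&(T[...,2]<.1)
        return (round(float(np.nanmedian(T[...,2][s]))*1e3,1),int(s.sum()))
    print(n,'bracket',md(-48,0),md(-25,0),md(50,-5),md(45,55),'foam',md(-20,45),md(-40,-40),'meter',md(-60,172),md(-60,155),md(-60,190),md(60,145),md(60,200),md(0,150))
E
```

```text
[ 0.48621078 -0.23698961  0.21732699] 15.4833
top bracket (44.1, 16) (44.7, 12) (45.1, 16) (45.2, 11) foam (45.3, 11) (45.2, 9) meter (44.8, 13) (45.5, 13) (44.7, 16) (45.6, 14) (46.7, 9) (43.8, 13)
scene bracket (44.8, 14) (45.0, 14) (44.8, 16) (45.2, 14) foam (44.7, 13) (44.5, 15) meter (44.8, 14) (44.1, 11) (44.4, 14) (44.6, 17) (45.4, 16) (43.1, 16)
```

View pics/top9.png

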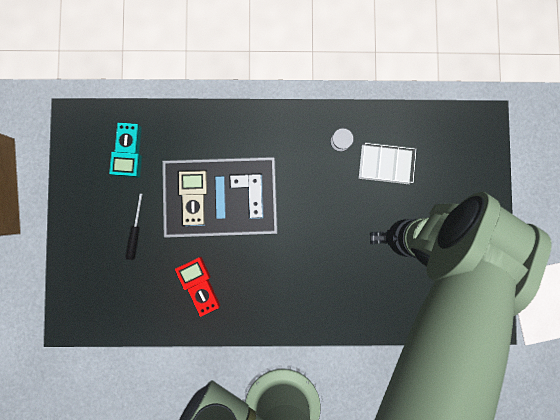

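View pics/scene9.png

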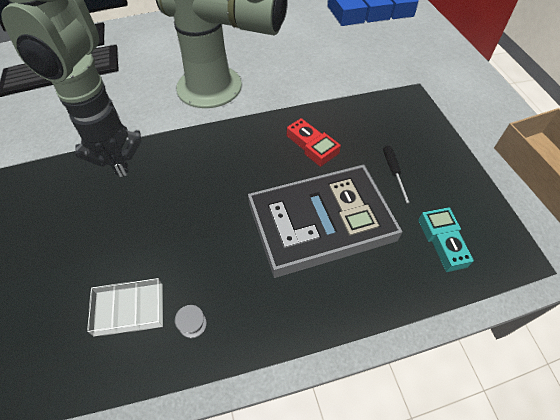

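In the top view both parts are seated, the bracket at (247,195) and the meter at (192,198). In both views the bystanders are where they started.

```bash
python3 -c "
from plant import order
print(order.sign_off())"
```

```text
the job is handed in; nothing more can be done
None
```

The bracket is in its L cutout and pressed home, and the meter was pressed home after it. I handed the job in at about 15.6 s of the 58 s allowed, with the gripper clear of everything.

- **Pressing:** both parts went down onto their hard stops, with the fingertips at foam-top height. Peak wrist force was about 31 N on the bracket and 29 N on the meter.
- **Bracket:** it reads 44.1–45.2 mm across its top, against foam at 44.5–45.3 mm. The close wrist view gave 44.8–45.1 mm, so it is level and flush.
- **Meter:** most points read 44.1–45.6 mm. Two spots disagreed: one screen corner read 46.7 mm from above but 45.4 mm in the scene view, and a spot at the edge of the narrow body read 43.8 and 43.1 mm. I put these down to depth noise and the cutout gap, because the press ended on the hard stop; I took no close wrist look at the meter afterwards.
- **Other things:** by eye in the last pictures, the screwdriver, spool, tray and the red and turquoise meters are where they started.

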